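# Set out the reagents between tube rack and well plate

### The job

Set out the testing place on the row of three black rubber pads: stand the taller brown bottle on the middle of the pad next to the rack of purple-capped tubes, the shorter brown bottle on the middle of the pad next to the well plate, and the white jar on the middle of the pad between those two, with the round steel dish lying flat and centred on top of the jar's lid. Leave the steel beaker standing where it is; at the end everything is upright, let go and still.

Things in the scene. Friction and masses are not known exactly. Their poses are not given: they have to be found in the camera images.
- tall_bottle_center (a point): Taller of the two brown bottles (black screw cap, paper label): a round body 38 mm across, 88 mm tall in all; straight-sided from the foot to 64 mm up, then a 28 mm wide black cap on the top 18 mm. Stands upright on the table, about 130 g. This point is on its axis, half-way up (44 mm above its foot); its z axis points up along the bottle.
- short_bottle_center (a point): Shorter of the two brown bottles, of the same width: 38 mm across, 56 mm tall in all; straight-sided from the foot to 32 mm up, then a 28 mm wide black cap on the top 18 mm. Stands upright on the table, about 80 g. This point is on its axis, half-way up (28 mm above its foot); its z axis points up.
- jar_center (a point): White plastic screw-top jar with a flat dark blue lid: 62 mm tall in all, body 53 mm across up to 46 mm, lid 56 mm across on the top 16 mm. Stands upright on the table, about 120 g. This point is on its axis, half-way up (31 mm above its foot, 31 mm below the lid's top); its z axis points up.
- dish_center (a point): Low round closed steel dish (a flat tin), 53 mm across and 16 mm high, a dark band round it; lies flat on the table, about 80 g. This point is at its middle, 8 mm above its underside; its z axis points up.
- beaker_center (a point): Open steel beaker, about 60 mm across at the rim and 70 mm tall, standing on the table among the other things; not to be moved. This point is on its axis, half-way up (35 mm above its foot).
- pad_a: One of three identical flat round pads of black rubber, 72 mm across and 4 mm thick, fixed to the white table in a nearly straight row about 150 mm apart. Origin at the centre of its underside, on the table (z = 0), so its top is 4 mm above the origin. Which of the three names is at which place in the row changes from start to start.
- pad_b: One of three identical flat round pads of black rubber, 72 mm across and 4 mm thick, fixed to the white table in a nearly straight row about 150 mm apart. Origin at the centre of its underside, on the table (z = 0), so its top is 4 mm above the origin. Which of the three names is at which place in the row changes from start to start.
- pad_c: One of three identical flat round pads of black rubber, 72 mm across and 4 mm thick, fixed to the white table in a nearly straight row about 150 mm apart. Origin at the centre of its underside, on the table (z = 0), so its top is 4 mm above the origin. Which of the three names is at which place in the row changes from start to start.
- rack: Blue tube rack with 15 purple-capped tubes (5 x 3), about 115 mm (its x) by 73 mm (its y), 80 mm high with the caps, fixed to the table at one end of the row of pads (about 145 mm from the centre of the nearest pad, about 290 mm from the middle pad); which end changes. Origin at the centre of its underside, on the table.
- plate: White 96-well plate, 127 mm (its x) by 85 mm (its y), 14 mm high, with rows of small grey wells, fixed to the table at the other end of the row of pads (about 145 mm from the centre of the nearest pad, about 290 mm from the middle pad). Origin at the centre of its underside, on the table.
There are look-alikes about, which are no part of the job. There is more than one size of the part that bears dish_center; the job needs the middle-sized.

How it is judged:
By the outcome, as a careful person would: the job done as asked, in the order asked, and still so for the second after the job is handed in, with the robot touching nothing.
It also fails if it takes over 112 s, if anything falls off the work surface, if the arm or the gripper's body presses on something with over 40 N, if the wrist force passes 120 N, or if a joint passes its speed limit or range.

### The arm

A 6-joint arm with a two-finger parallel gripper is mounted at the origin on the work surface. World frame = base frame: x ahead of the robot, y to its left, z up, the work surface at z = 0. Lengths are in m, angles in rad, forces in N, time in s.
With the tool pointing down it reaches from about 0.275 to 0.875 m from the base axis. Payload 12.5 kg.
Tool frame: the origin (TCP) lies at the very end of the fingers, on their centre line; the grasp point (between the pads) lies bot.grip_depth behind it (bot.grip_depth is the distance from the TCP to the grasp point, in m); z points along the fingers, y is the line along which they close (so a half turn about z gives the same grasp; the last joint's range is limited). The gripper opens to 85 mm and grips with 20 to 120 N. Pads are 22 mm wide; open, the fingers measure 114 mm over their backs; the gripper's body (76 mm by 85 mm) begins 54 mm behind the grasp point. The pads swing forward as they close: fully open they stand 13 mm farther back than shut.
Start: joints at [-1.285, 0.351, 1.652, -0, 1.139, -0.085], TCP at [0.199, -0.513, 0.231] pointing down, gripper open.
Joint ranges: [-2.75, 2.75], [-0.79, 2.1], [0.01, 2.65], [-1.57, 4.71], [0.07, 3.14], [-2.87, 2.87]. Speed limits (rad/s): [2.22, 2.22, 2.79, 3.14, 3.14, 3.14].

### API

Orientations are given as a 3x3 rotation matrix whose columns are the frame's x, y, z axes.
In Python, from cell import readout, imaging, job_done, bot gives the robot as it stands.
- The arm moves only by the shell command python3 -m creep 'ROWS' [FORCE]. ROWS is JSON, a list of rows, each a list of 3 entries, a list of its own where there are three numbers: the closure, from -1 (fully open) to 1 (shut), then the shift along the world's x, y, z in cm, then the turn, a rotation vector about the world's x, y, z in rad. A call has 1 to 8 rows; each row is the pose to reach, as a shift and turn from the pose commanded when the call began; what a row does not reach only later rows make up. A row lasts 1/10 s, in which the tool goes at most 50 mm and 8.59 degrees, less where a joint would pass 70% of its speed; a pose out of reach is approached as far as the arm can. A call with a gripper value outside its range is refused whole. The fingers move at their own pace and stop on an object; FORCE is the grip in N (left out, the last holds). Time passes only in rows, so rows that repeat a pose let the fingers close. It gives the time, the measured TCP pose, the force, the opening and the grip force at its end, in the units of the state.
- readout.read_state(): the state, without advancing time (a new reading comes with each control period).
- imaging.camera(name): name is "scene" or "top" or "wrist"; returns a dict with "pixels" (480x640x3 uint8, red, green, blue), "z_map" (480x640 float32, m along the optical axis (not along the pixel's ray), 0 where there is no reading), "K" (3x3 intrinsics, pixels), "R" (3x3) and "t" (3): a world point X has camera coordinates R X + t; the wrist camera has in their place "mount" (4x4, takes a point from camera to tool coordinates, whose origin is the TCP and whose axes are the flange's). Camera axes: x right, y down, z forward; pixel columns grow to the right and rows downward; lengths in m; the calibration is good to about 2 mm. A picture is of the moment at which its call begins: read the wrist's pose just before it.
- job_done(): hands the job in; it is judged then, once.
Trained networks look in the newest picture that a camera, given by its name, has taken for a name from the list of things; names that differ only in an ending like _2 or _b are one class to them, and where a whole thing is asked for, a point or a joint stands for the part that bears it (a point fixed in the world has none). Each returns a list of dicts, best first, with "conf" (0 to 1); they miss things now and then, are a little off and sometimes report something else, mostly with a low value. They report only what shows in the picture. A call takes as long as a camera call. They do not tell look-alikes from the thing itself.
- imaging.silhouettes(name, camera): "mask" (480x640 bool, what is visible of it) and "uv" ([column, row] in pixels, amid what is visible of it).
The state is a dict: "clock": time; "joint_pos": joint angles; "qvel": joint speeds; "joint_efforts": joint torques, N m; "eef_pos": TCP position; "eef_rot": TCP orientation; "ft_force": force on the tool from outside, world axes, zero at the start; "ft_torque": the same for the moment, N m; "gripper_width": finger opening in m; "grasp_force": force on a finger pad.
Only numpy, scipy, OpenCV 4.12 (cv2) and the standard library are available. Lean on these libraries where they do the work, as an engineer would, in place of code of your own. Each camera call takes 0.05 s, during which the arm holds its last target. There are 200 camera calls.

## Working session

There is one attempt and no reset: what is moved stays moved. The work goes in short steps, Python scripts to look and compute and a shell command to move; the robot and the scene stay as the last step left them, time stands still between calls to the robot, and variables do not carry over. Pictures are saved under pics/ and viewed, at most 14 in all, crops included, and the job is handed in when it is done.

```bash
mkdir -p pics; ls; cat > h.py <<'E'
import numpy as np,cv2
from cell import readout,imaging,bot
def shot(n,f=None):
    c=imaging.camera(n)
    if f: cv2.imwrite('pics/'+f,c['pixels'][:,:,::-1])
    return c
def world(c):
    K=c['K'];z=c['z_map'];v,u=np.mgrid[0:480,0:640]
    p=np.stack([(u-K[0,2])/K[0,0]*z,(v-K[1,2])/K[1,1]*z,z],-1)
    if 'R' in c: return (p-c['t'])@c['R']
    s=c['st'];M=c['mount'];q=p@M[:3,:3].T+M[:3,3]
    return q@np.array(s['eef_rot']).T+np.array(s['eef_pos'])
E
python3 - <<'E'
from h import *
print(bot.grip_depth,readout.read_state())
for n in('top','scene'):
    c=shot(n,n+'0.png');W=world(c);print(n,c['K'][0],c['R'],c['t'])
    for k in['tall_bottle_center','short_bottle_center','jar_center','dish_center','beaker_center','pad_a','rack','plate']:
        for d in imaging.silhouettes(k,n):
            m=d['mask']&(c['z_map']>0);P=W[m]
            if len(P)<5: continue
            zt=np.percentile(P[:,2],97);T=P[P[:,2]>zt-.006]
            print(k,round(d['conf'],2),np.round(d['uv']),'n',len(P),'med',np.median(P,0).round(3),'ztop',zt.round(3),'topc',((T.min(0)+T.max(0))/2).round(3),'ext',np.ptp(T,0).round(3))
E
```

```text
pics
0.0187 {'clock': 0.0, 'joint_pos': array([-1.28458459e+00,  3.51233285e-01,  1.65247614e+00,  9.11749877e-06,
        1.13910037e+00, -8.46004335e-02]), 'qvel': array([-3.95615989e-04, -2.71632924e-03,  2.24538488e-05,  1.00195603e-03,
       -2.55166843e-03,  2.31120281e-04]), 'joint_efforts': array([ 1.31272936e-03, -5.06095433e+01, -2.91405541e+01, -1.23690472e-05,
        4.51321612e-03, -3.64419449e-06]), 'eef_pos': array([ 0.19922977, -0.51226589,  0.23074026]), 'eef_rot': array([[ 9.32034749e-01,  3.62368754e-01, -3.35679763e-04],
       [ 3.62368892e-01, -9.32034021e-01,  1.16996784e-03],
       [ 1.11094827e-04, -1.21209058e-03, -9.99999259e-01]]), 'ft_force': array([ 0.10437601, -1.13464784, -0.10808089]), 'ft_torque': array([0.01054813, 0.00577988, 0.0167738 ]), 'grasp_force': 0.0, 'gripper_width': 0.0853797872582185}
top [605.69304703   0.         330.23203852] [[ 0.01233933 -0.99990122 -0.00672962]
 [-0.99630899 -0.01172269 -0.08503518]
 [ 0.08494789  0.00775406 -0.99635522]] [-0.01666071  0.47193148  1.28394737]
tall_bottle_center 0.69 [393. 261.] n 289 med [ 0.424
[... 2004 characters left out ...]
. 340.] n 914 med [ 0.385 -0.295  0.016] ztop 0.018 topc [ 0.381 -0.292  0.016] ext [0.055 0.053 0.008]
beaker_center 0.97 [312. 239.] n 1116 med [ 0.437 -0.01   0.048] ztop 0.07 topc [ 0.435 -0.004  0.068] ext [0.059 0.059 0.007]
pad_a 0.92 [433. 247.] n 703 med [0.638 0.122 0.004] ztop 0.006 topc [0.638 0.126 0.004] ext [0.071 0.077 0.007]
pad_a 0.6 [355. 359.] n 1422 med [ 0.616 -0.177  0.004] ztop 0.006 topc [ 0.616 -0.175  0.004] ext [0.071 0.072 0.007]
pad_a 0.59 [396. 295.] n 976 med [ 0.625 -0.028  0.004] ztop 0.006 topc [ 0.624 -0.025  0.004] ext [0.071 0.071 0.007]
rack 0.98 [300. 417.] n 6018 med [ 0.606 -0.326  0.052] ztop 0.081 topc [ 0.599 -0.311  0.079] ext [0.101 0.061 0.008]
```

View pics/top0.png

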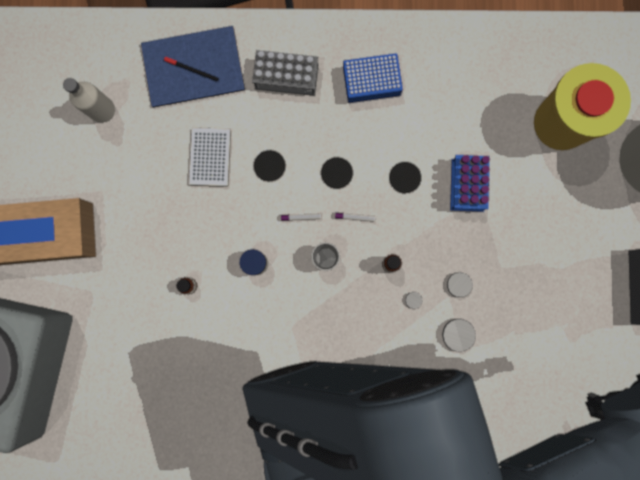

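View pics/scene0.png

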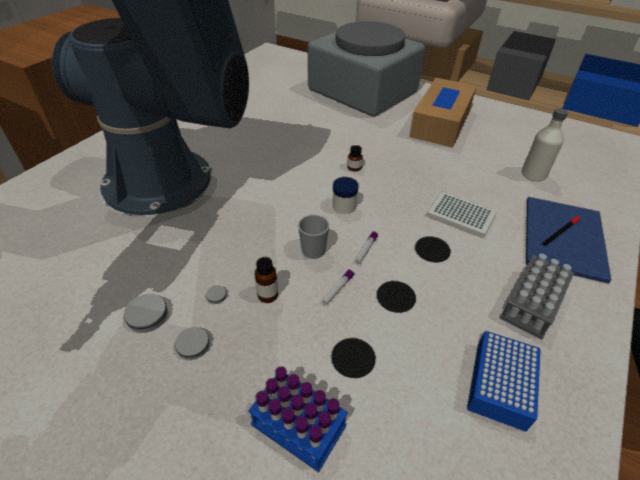

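The top picture shows the three pads at (269,165), (336,172) and (405,177). The rack is at (471,183) and the plate at (209,157). The tall bottle is at (392,262), the short one at (186,285), the jar at (253,262) and the beaker at (326,256). The middle-sized dish is at (459,285), and the loose tubes lie near row 216. The scene view agrees with this. I'll go above the tall bottle and take a close look.

```bash
python3 -m creep '[[-1,[22.6,37,0],[0,0,0]],[-1,[22.6,37,0],[0,0,0]],[-1,[22.6,37,0],[0,0,0]],[-1,[22.6,37,0],[0,0,0]],[-1,[22.6,37,0],[0,0,0]],[-1,[22.6,37,0],[0,0,0]],[-1,[22.6,37,0],[0,0,0]],[-1,[22.6,37,0],[0,0,0]]]' 40
python3 -m creep '[[-1,[0,0,0],[0,0,0]],[-1,[0,0,0],[0,0,0]],[-1,[0,0,0],[0,0,0]],[-1,[0,0,0],[0,0,0]]]'
cat >> h.py <<'E'
def wrist(f,*names):
    s=readout.read_state();c=shot('wrist',f);c['st']=s;W=world(c)
    print('tcp',np.array(s['eef_pos']).round(4),'F',np.array(s['ft_force']).round(1),'w',round(s['gripper_width'],4),'t',round(s['clock'],1))
    for k in names:
        for d in imaging.silhouettes(k,'wrist'):
            P=W[d['mask']&(c['z_map']>0)]
            if len(P)<20: continue
            zt=np.percentile(P[:,2],90);T=P[abs(P[:,2]-zt)<.005]
            (x,y),r=cv2.minEnclosingCircle((T[:,:2]*1000).astype('float32'))
            print(k,round(d['conf'],2),np.round(d['uv']),'ztop',zt.round(3),'circ',round(x,1),round(y,1),'dia',round(2*r,1),'med',np.median(T,0).round(4))
    return c,W
E
python3 -c "
from h import *
wrist('w1.png','tall_bottle_center','pad_a','beaker_center')"
```

```text
clock: 1.7
eef_pos: [0.4086, -0.1694, 0.2316]
eef_rot: [[0.932, 0.362, 0.001], [0.362, -0.932, -0.0], [0.001, 0.001, -1.0]]
ft_force: [0.5, -0.7, -0.3]
gripper_width: 0.0852
grasp_force: 0.0
clock: 2.1
eef_pos: [0.4073, -0.1723, 0.2313]
eef_rot: [[0.933, 0.36, -0.0], [0.36, -0.933, -0.0], [-0.0, 0.0, -1.0]]
ft_force: [-0.2, -0.7, -0.1]
gripper_width: 0.0854
grasp_force: 0.0
tcp [ 0.4073 -0.1723  0.2313] F [-0.2 -0.7 -0.1] w 0.0854 t 2.1
tall_bottle_center 0.81 [292. 195.] ztop 0.088 circ 423.7 -144.6 dia 27.6 med [ 0.424  -0.1446  0.0878]
pad_a 0.74 [407.  15.] ztop 0.005 circ 608.1 -179.7 dia 68.4 med [ 0.598  -0.184   0.0038]
beaker_center 0.8 [135. 119.] ztop 0.069 circ 435.1 -4.6 dia 60.4 med [0.4353 0.0021 0.0691]
```

View pics/w1.png

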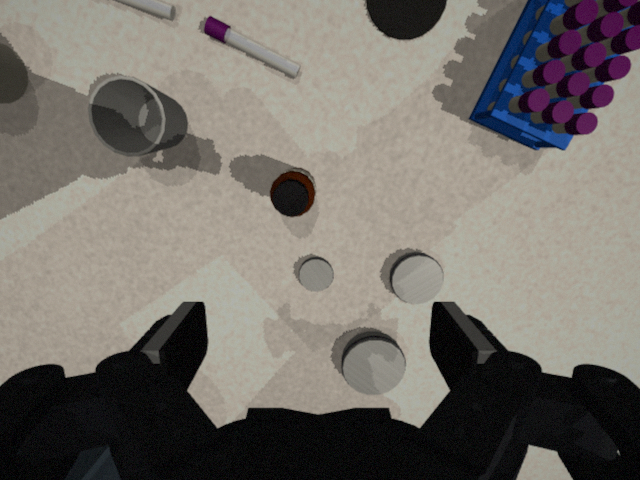

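The close view shows the bottle cap at (292,195), which agrees with the measured (0.424, -0.1445). Descending to grasp.

```bash
python3 -m creep '[[-1,[1.7,2.8,-2],[0,0,0]],[-1,[1.7,2.8,-6],[0,0,0]],[-1,[1.7,2.8,-10],[0,0,0]],[-1,[1.7,2.8,-14],[0,0,0]],[-1,[1.7,2.8,-17],[0,0,0]],[-1,[1.7,2.8,-20],[0,0,0]],[-1,[1.7,2.8,-20],[0,0,0]],[-1,[1.7,2.8,-20],[0,0,0]]]' 40
python3 -m creep '[[1,[0,0,0],[0,0,0]],[1,[0,0,0],[0,0,0]],[1,[0,0,0],[0,0,0]],[1,[0,0,0],[0,0,0]],[1,[0,0,0],[0,0,0]],[1,[0,0,0],[0,0,0]],[1,[0,0,0],[0,0,0]],[1,[0,0,0],[0,0,0]]]' 40
```

```text
clock: 3.1
eef_pos: [0.4248, -0.1435, 0.0317]
eef_rot: [[0.932, 0.362, -0.001], [0.362, -0.932, 0.0], [-0.0, -0.0, -1.0]]
ft_force: [-0.2, -0.6, 0.5]
gripper_width: 0.0853
grasp_force: 0.0
clock: 3.9
eef_pos: [0.4253, -0.1433, 0.0322]
eef_rot: [[0.932, 0.362, 0.001], [0.362, -0.932, -0.0], [0.001, 0.001, -1.0]]
ft_force: [-1.6, 2.7, 10.5]
gripper_width: 0.037
grasp_force: 38.8
```

```bash
python3 -m creep '[[1,[0,0,2],[0,0,0]],[1,[0,0,5],[0,0,0]],[1,[0,0,9],[0,0,0]],[1,[4,-1,11],[0,0,0]],[1,[8,-2,11],[0,0,0]],[1,[11,-3,11],[0,0,0]],[1,[11,-3,11],[0,0,0]],[1,[11,-3,11],[0,0,0]]]' 40
python3 -c "
from h import *
wrist('w2.png','pad_a')"
```

```text
clock: 4.7
eef_pos: [0.5345, -0.173, 0.141]
eef_rot: [[0.932, 0.363, -0.001], [0.363, -0.932, 0.0], [-0.001, -0.001, -1.0]]
ft_force: [-0.4, -0.4, -1.7]
gripper_width: 0.0366
grasp_force: 40.6
tcp [ 0.5345 -0.173   0.141 ] F [-0.4 -0.4 -1.7] w 0.0366 t 4.7
pad_a 0.69 [362. 130.] ztop 0.005 circ 614.9 -177.3 dia 72.6 med [ 0.6158 -0.1762  0.0038]
pad_a 0.59 [161.  42.] ztop 0.005 circ 623.5 -26.8 dia 72.2 med [ 0.6207 -0.0293  0.0036]
```

```bash
python3 -m creep '[[1,[4,0,0],[0,0,0]],[1,[8.2,-0.2,0],[0,0,0]],[1,[8.2,-0.2,-3],[0,0,0]],[1,[8.2,-0.2,-6],[0,0,0]],[1,[8.2,-0.2,-9],[0,0,0]],[1,[8.2,-0.2,-10],[0,0,0]],[1,[8.2,-0.2,-10.5],[0,0,0]],[1,[8.2,-0.2,-10.5],[0,0,0]]]' 40
```

```text
clock: 5.6
eef_pos: [0.6171, -0.1753, 0.0375]
eef_rot: [[0.932, 0.362, 0.001], [0.362, -0.932, -0.0], [0.001, 0.001, -1.0]]
ft_force: [0.1, -0.1, -0.5]
gripper_width: 0.0369
grasp_force: 40.7
```

```bash
python3 -m creep '[[1,[0,0,-0.05],[0,0,0]],[-1,[0,0,-0.05],[0,0,0]],[-1,[0,0,-0.05],[0,0,0]],[-1,[0,0,-0.05],[0,0,0]],[-1,[0,0,-0.05],[0,0,0]],[-1,[0,0,-0.05],[0,0,0]],[-1,[0,0,-0.05],[0,0,0]],[-1,[0,0,-0.05],[0,0,0]]]' 40
python3 -m creep '[[-1,[0,0,3],[0,0,0]],[-1,[0,0,7],[0,0,0]],[-1,[0,0,12],[0,0,0]],[-1,[0,0,16],[0,0,0]],[-1,[-3,4,18],[0,0,0]],[-1,[-6,8,18],[0,0,0]],[-1,[-9,12,18],[0,0,0]],[-1,[-11,16,18],[0,0,0]]]'
python3 -m creep '[[-1,[-3,5,0],[0,0,0]],[-1,[-6,10,0],[0,0,0]],[-1,[-9,14,0],[0,0,0]],[-1,[-12,18,0],[0,0,0]],[-1,[-14,22,0],[0,0,0]],[-1,[-15,25,0],[0,0,0]],[-1,[-15,27,0],[0,0,0]],[-1,[-15,27,0],[0,0,0]]]'
python3 -c "
from h import *
wrist('w3.png','short_bottle_center','jar_center','pad_a')
c=shot('scene','s3.png');W=world(c)
for d in imaging.silhouettes('tall_bottle_center','scene'):
    P=W[d['mask']];T=P[abs(P[:,2]-np.percentile(P[:,2],95))<.005];print(d['conf'],T.min(0),T.max(0),(T.min(0)+T.max(0))/2)
"
```

```text
clock: 6.4
eef_pos: [0.6168, -0.1752, 0.0358]
eef_rot: [[0.932, 0.362, -0.0], [0.362, -0.932, 0.0], [-0.0, -0.0, -1.0]]
ft_force: [1.3, 0.1, 0.0]
gripper_width: 0.0853
grasp_force: 0.0
clock: 7.2
eef_pos: [0.505, -0.0141, 0.216]
eef_rot: [[0.932, 0.362, 0.0], [0.362, -0.932, -0.0], [0.0, 0.0, -1.0]]
ft_force: [0.4, 1.2, 0.6]
gripper_width: 0.0853
grasp_force: 0.0
clock: 8.0
eef_pos: [0.3564, 0.2568, 0.216]
eef_rot: [[0.931, 0.365, 0.001], [0.365, -0.931, 0.001], [0.001, -0.0, -1.0]]
ft_force: [-0.3, 0.2, 0.3]
gripper_width: 0.0851
grasp_force: 0.0
tcp [0.3564 0.2568 0.216 ] F [-0.3  0.2  0.3] w 0.0851 t 8.0
short_bottle_center 0.94 [286. 190.] ztop 0.056 circ 371.6 292.9 dia 27.8 med [0.372  0.293  0.0557]
jar_center 0.75 [464. 199.] ztop 0.063 circ 421.9 147.5 dia 56.6 med [0.4226 0.1485 0.0619]
pad_a 0.5 [585.   4.] ztop 0.005 circ 609.5 112.2 dia 34.8 med [0.6068 0.1115 0.0039]
0.67 [ 0.60306575 -0.18974029  0.08791378] [ 0.62983272 -0.1625114   0.09484421] [ 0.61644923 -0.17612585  0.09137899]
```

View pics/w3.png

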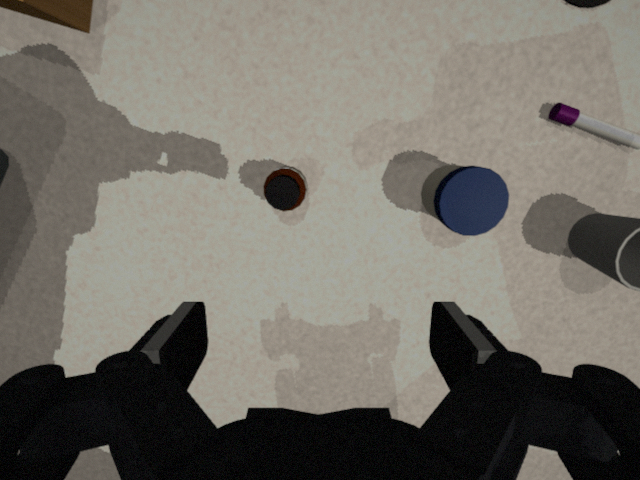

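The short bottle's cap is at (286,190) and the jar's lid at (470,200), with free space round both. The tall bottle stands centred on its pad.

```bash
python3 -m creep '[[-1,[1.6,3.6,-1],[0,0,0]],[-1,[1.6,3.6,-5],[0,0,0]],[-1,[1.6,3.6,-9],[0,0,0]],[-1,[1.6,3.6,-13],[0,0,0]],[-1,[1.6,3.6,-17],[0,0,0]],[-1,[1.6,3.6,-20],[0,0,0]],[-1,[1.6,3.6,-21],[0,0,0]],[-1,[1.6,3.6,-21],[0,0,0]]]' 40
python3 -m creep '[[1,[0,0,0],[0,0,0]],[1,[0,0,0],[0,0,0]],[1,[0,0,0],[0,0,0]],[1,[0,0,0],[0,0,0]],[1,[0,0,0],[0,0,0]],[1,[0,0,0],[0,0,0]],[1,[0,0,0],[0,0,0]],[1,[0,0,0],[0,0,0]]]' 40
```

```text
clock: 9.1
eef_pos: [0.3727, 0.2901, 0.0052]
eef_rot: [[0.932, 0.362, -0.002], [0.362, -0.932, -0.001], [-0.002, 0.0, -1.0]]
ft_force: [0.5, -0.4, 0.3]
gripper_width: 0.0856
grasp_force: 0.0
clock: 9.9
eef_pos: [0.3734, 0.2912, 0.0071]
eef_rot: [[0.932, 0.362, 0.002], [0.362, -0.932, 0.001], [0.002, -0.0, -1.0]]
ft_force: [-3.1, -0.8, 12.0]
gripper_width: 0.0368
grasp_force: 38.8
```

```bash
python3 -m creep '[[1,[0,0,2],[0,0,0]],[1,[0,0,5],[0,0,0]],[1,[0,0,9],[0,0,0]],[1,[4,-3,11],[0,0,0]],[1,[8,-6,11],[0,0,0]],[1,[12,-9,11],[0,0,0]],[1,[15,-12,11],[0,0,0]],[1,[18,-15,11],[0,0,0]]]' 40
python3 -m creep '[[1,[0,0,0],[0,0,0]],[1,[0,0,0],[0,0,0]]]'
python3 -c "
from h import *
wrist('w4.png','pad_a')"
```

```text
clock: 10.7
eef_pos: [0.5542, 0.1391, 0.1164]
eef_rot: [[0.932, 0.362, 0.001], [0.362, -0.932, 0.0], [0.001, 0.0, -1.0]]
ft_force: [0.2, 1.3, -1.6]
gripper_width: 0.0371
grasp_force: 40.9
clock: 10.9
eef_pos: [0.5528, 0.1402, 0.1159]
eef_rot: [[0.933, 0.361, -0.0], [0.361, -0.933, 0.0], [-0.0, -0.0, -1.0]]
ft_force: [-0.5, 0.3, -0.1]
gripper_width: 0.0365
grasp_force: 41.0
tcp [0.5528 0.1402 0.1159] F [-0.5  0.3 -0.1] w 0.0365 t 10.9
pad_a 0.95 [571. 233.] ztop 0.005 circ 623.9 -26.8 dia 73.8 med [ 0.625  -0.0246  0.004 ]
pad_a 0.78 [389. 130.] ztop 0.005 circ 638.5 122.6 dia 71.7 med [0.6393 0.1233 0.0038]
```

```bash
python3 -m creep '[[1,[4,-1,0],[0,0,0]],[1,[8.7,-1.6,0],[0,0,0]],[1,[8.7,-1.6,-3],[0,0,0]],[1,[8.7,-1.6,-6],[0,0,0]],[1,[8.7,-1.6,-9],[0,0,0]],[1,[8.7,-1.6,-10],[0,0,0]],[1,[8.7,-1.6,-10.5],[0,0,0]],[1,[8.7,-1.6,-10.5],[0,0,0]]]' 40
```

```text
clock: 11.8
eef_pos: [0.6397, 0.1256, 0.0121]
eef_rot: [[0.932, 0.363, 0.0], [0.363, -0.932, 0.0], [0.0, -0.0, -1.0]]
ft_force: [-0.2, -0.6, -0.9]
gripper_width: 0.0366
grasp_force: 41.0
```

```bash
python3 -m creep '[[1,[0,-0.1,-0.1],[0,0,0]],[-1,[0,-0.1,-0.1],[0,0,0]],[-1,[0,-0.1,-0.1],[0,0,0]],[-1,[0,-0.1,-0.1],[0,0,0]],[-1,[0,-0.1,-0.1],[0,0,0]],[-1,[0,-0.1,-0.1],[0,0,0]],[-1,[0,-0.1,-0.1],[0,0,0]],[-1,[0,-0.1,-0.1],[0,0,0]]]' 40
python3 -m creep '[[-1,[0,0,3],[0,0,0]],[-1,[0,0,7],[0,0,0]],[-1,[0,0,12],[0,0,0]],[-1,[-3,0,15],[0,0,0]],[-1,[-8,1,15],[0,0,0]],[-1,[-13,2,15],[0,0,0]],[-1,[-18,2.3,15],[0,0,0]],[-1,[-21.8,2.3,15],[0,0,0]]]'
python3 -m creep '[[-1,[0,0,0],[0,0,0]],[-1,[0,0,0],[0,0,0]]]'
python3 -c "
from h import *
c=shot('scene','s4.png');W=world(c)
for k in ('short_bottle_center','jar_center'):
  for d in imaging.silhouettes(k,'scene'):
    P=W[d['mask']];T=P[abs(P[:,2]-np.percentile(P[:,2],95))<.005];print(k,d['conf'],T.min(0),T.max(0),(T.min(0)+T.max(0))/2)
"
```

```text
clock: 12.6
eef_pos: [0.6398, 0.1237, 0.0098]
eef_rot: [[0.932, 0.362, -0.0], [0.362, -0.932, -0.0], [-0.0, 0.0, -1.0]]
ft_force: [-0.0, 0.0, 0.3]
gripper_width: 0.0853
grasp_force: 0.0
clock: 13.4
eef_pos: [0.4191, 0.1469, 0.1597]
eef_rot: [[0.932, 0.363, -0.0], [0.363, -0.932, 0.0], [-0.0, -0.0, -1.0]]
ft_force: [0.6, 0.9, -0.8]
gripper_width: 0.0857
grasp_force: 0.0
clock: 13.6
eef_pos: [0.422, 0.147, 0.1603]
eef_rot: [[0.932, 0.363, 0.001], [0.363, -0.932, 0.0], [0.001, 0.0, -1.0]]
ft_force: [0.5, 0.6, 0.1]
gripper_width: 0.0852
grasp_force: 0.0
short_bottle_center 0.63 [0.6280547  0.10902123 0.05654543] [0.65351559 0.13505262 0.06361635] [0.64078514 0.12203693 0.06008089]
short_bottle_center 0.57 [ 0.40588198 -0.03269667  0.06490247] [0.46503408 0.02588867 0.07180783] [ 0.43545803 -0.003404    0.06835515]
jar_center 0.59 [0.39468597 0.11832509 0.05879556] [0.44982496 0.17675543 0.06536368] [0.42225546 0.14754026 0.06207962]
```

View pics/s4.png

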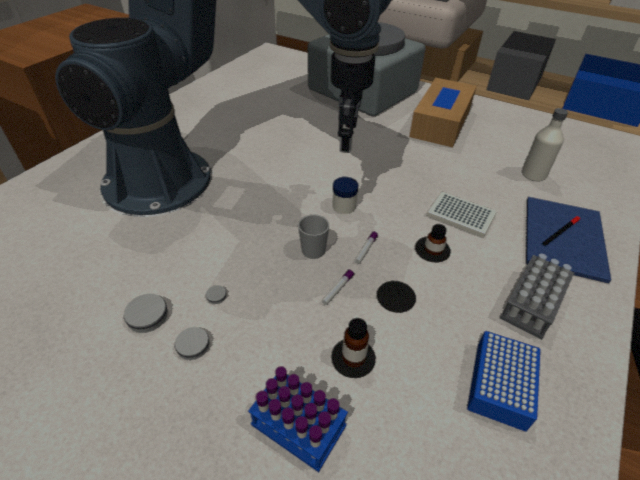

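Both bottles stand on their pads: tall at (355,345), short at (437,240). The gripper is over the jar at (345,195). I'll check the short bottle's centring from the wrist later. Next is the jar.

```bash
python3 -m creep '[[-1,[0,0.1,-4],[0,0,0]],[-1,[0,0.1,-7],[0,0,0]],[-1,[0,0.1,-10],[0,0,0]],[-1,[0,0.1,-13],[0,0,0]],[-1,[0,0.1,-15],[0,0,0]],[-1,[0,0.1,-15],[0,0,0]],[-1,[0,0.1,-15],[0,0,0]]]' 40
python3 -m creep '[[1,[0,0,0],[0,0,0]],[1,[0,0,0],[0,0,0]],[1,[0,0,0],[0,0,0]],[1,[0,0,0],[0,0,0]],[1,[0,0,0],[0,0,0]],[1,[0,0,0],[0,0,0]],[1,[0,0,0],[0,0,0]],[1,[0,0,0],[0,0,0]]]' 40
python3 -m creep '[[1,[0,0,2],[0,0,0]],[1,[0,0,5],[0,0,0]],[1,[0,0,9],[0,0,0]],[1,[4,-4,13],[0,0,0]],[1,[7,-8,13],[0,0,0]],[1,[10,-12,13],[0,0,0]],[1,[11,-15,13],[0,0,0]],[1,[11,-16,13],[0,0,0]]]' 40
python3 -m creep '[[1,[0,0,0],[0,0,0]],[1,[0,0,0],[0,0,0]]]'
python3 -c "
from h import *
wrist('w5.png','pad_a','short_bottle_center','tall_bottle_center')"
```

```text
clock: 14.45
eef_pos: [0.4224, 0.1477, 0.0099]
eef_rot: [[0.932, 0.362, -0.0], [0.362, -0.932, -0.0], [-0.0, -0.0, -1.0]]
ft_force: [-0.1, -0.2, -0.0]
gripper_width: 0.0856
grasp_force: 0.0
clock: 15.25
eef_pos: [0.4226, 0.1479, 0.011]
eef_rot: [[0.932, 0.362, 0.002], [0.362, -0.932, 0.0], [0.002, 0.0, -1.0]]
ft_force: [-1.2, -0.0, 9.3]
gripper_width: 0.0547
grasp_force: 40.1
clock: 16.05
eef_pos: [0.5339, -0.0159, 0.1407]
eef_rot: [[0.933, 0.36, 0.003], [0.36, -0.933, -0.001], [0.002, 0.002, -1.0]]
ft_force: [-0.9, 0.2, -1.3]
gripper_width: 0.0539
grasp_force: 42.7
clock: 16.25
eef_pos: [0.5312, -0.0115, 0.1399]
eef_rot: [[0.932, 0.362, -0.001], [0.362, -0.932, 0.0], [-0.0, -0.0, -1.0]]
ft_force: [0.5, 0.2, -0.9]
gripper_width: 0.0545
grasp_force: 42.7
tcp [ 0.5312 -0.0115  0.1399] F [ 0.5  0.2 -0.9] w 0.0545 t 16.2
pad_a 0.8 [198.  40.] ztop 0.005 circ 638.3 123.2 dia 74.1 med [0.6214 0.1082 0.0036]
pad_a 0.77 [540. 197.] ztop 0.005 circ 614.8 -176.0 dia 71.8 med [ 0.612  -0.1625  0.004 ]
pad_a 0.69 [381. 123.] ztop 0.005 circ 624.1 -27.1 dia 73.9 med [ 0.6248 -0.0258  0.0038]
short_bottle_center 0.66 [183.  17.] ztop 0.053 circ 631.9 116.7 dia 19.3 med [0.6297 0.1138 0.053 ]
tall_bottle_center 0.76 [597. 218.] ztop 0.08 circ 614.2 -173.1 dia 26.2 med [ 0.6125 -0.1644  0.08  ]
```

View pics/w5.png

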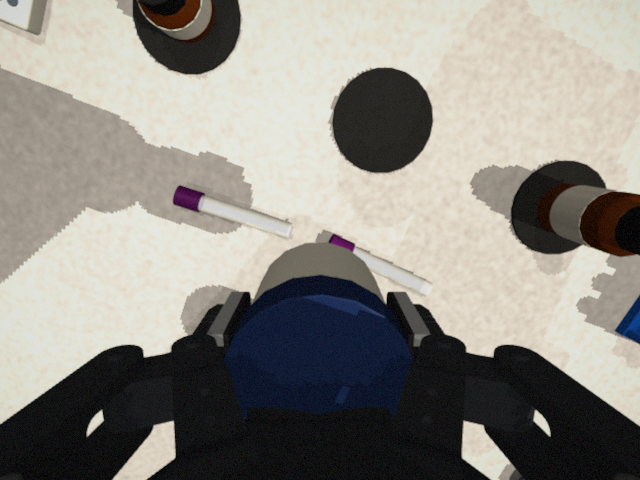

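The middle pad is clear at (382,120), the jar is held upright, and both bottles are on their pads.

```bash
python3 -m creep '[[1,[4,-0.7,0],[0,0,0]],[1,[9.4,-1.5,0],[0,0,0]],[1,[9.4,-1.5,-4],[0,0,0]],[1,[9.4,-1.5,-8],[0,0,0]],[1,[9.4,-1.5,-11],[0,0,0]],[1,[9.4,-1.5,-12.2],[0,0,0]],[1,[9.4,-1.5,-12.5],[0,0,0]],[1,[9.4,-1.5,-12.5],[0,0,0]]]' 40
```

```text
clock: 17.25
eef_pos: [0.6262, -0.0268, 0.0154]
eef_rot: [[0.932, 0.363, 0.001], [0.363, -0.932, -0.0], [0.001, 0.0, -1.0]]
ft_force: [0.8, -0.0, -1.1]
gripper_width: 0.0547
grasp_force: 42.2
```

```bash
python3 -m creep '[[1,[-0.1,0,-0.05],[0,0,0]],[-1,[-0.1,0,-0.05],[0,0,0]],[-1,[-0.1,0,-0.05],[0,0,0]],[-1,[-0.1,0,-0.05],[0,0,0]],[-1,[-0.1,0,-0.05],[0,0,0]],[-1,[-0.1,0,-0.05],[0,0,0]],[-1,[-0.1,0,-0.05],[0,0,0]],[-1,[-0.1,0,-0.05],[0,0,0]]]' 40
python3 -m creep '[[-1,[0,0,3],[0,0,0]],[-1,[0,0,7],[0,0,0]],[-1,[0,0,12],[0,0,0]],[-1,[0,0,16],[0,0,0]],[-1,[-4,2,19],[0,0,0]],[-1,[-8,4,21],[0,0,0]],[-1,[-12,5,22],[0,0,0]],[-1,[-14,6,22],[0,0,0]]]'
python3 -m creep '[[-1,[0,0,0],[0,0,0]],[-1,[0,0,0],[0,0,0]]]'
python3 -c "
from h import *
wrist('w6.png','pad_a','short_bottle_center','tall_bottle_center','jar_center')"
```

```text
clock: 18.05
eef_pos: [0.6248, -0.0272, 0.0143]
eef_rot: [[0.932, 0.362, -0.0], [0.362, -0.932, 0.0], [-0.0, -0.0, -1.0]]
ft_force: [0.2, -0.2, -0.2]
gripper_width: 0.0855
grasp_force: 0.0
clock: 18.85
eef_pos: [0.4827, 0.0334, 0.2359]
eef_rot: [[0.932, 0.363, 0.002], [0.363, -0.932, -0.0], [0.002, 0.001, -1.0]]
ft_force: [0.6, 0.5, 0.3]
gripper_width: 0.0855
grasp_force: 0.0
clock: 19.05
eef_pos: [0.4852, 0.0328, 0.2346]
eef_rot: [[0.932, 0.363, 0.001], [0.363, -0.932, -0.0], [0.001, 0.0, -1.0]]
ft_force: [0.7, -0.7, 0.2]
gripper_width: 0.0854
grasp_force: 0.0
tcp [0.4852 0.0328 0.2346] F [ 0.7 -0.7  0.2] w 0.0854 t 19.1
pad_a 0.96 [402. 105.] ztop 0.005 circ 623.6 -26.6 dia 71.5 med [ 0.6077 -0.0064  0.0038]
pad_a 0.83 [549. 162.] ztop 0.005 circ 616.0 -176.7 dia 74.0 med [ 0.6076 -0.1636  0.004 ]
pad_a 0.56 [284.  37.] ztop 0.005 circ 638.6 122.8 dia 73.5 med [0.6236 0.1126 0.0037]
short_bottle_center 0.55 [284.  17.] ztop 0.06 circ 634.0 119.6 dia 23.9 med [0.6307 0.1177 0.0594]
tall_bottle_center 0.62 [593. 167.] ztop 0.092 circ 615.3 -175.7 dia 27.7 med [ 0.6123 -0.1701  0.0918]
jar_center 0.58 [449.  91.] ztop 0.067 circ 625.1 -28.6 dia 56.1 med [ 0.6251 -0.0281  0.0659]
```

View pics/w6.png

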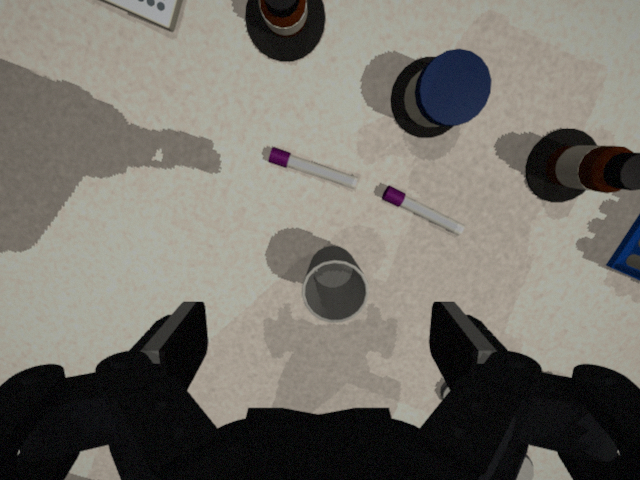

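Jar, tall and short bottles are all centred within 2–3 mm: jar lid at (453,87), pads at (402,105), (549,162) and (284,37). The beaker at (335,285) has not moved. Going to the dish.

```bash
python3 -m creep '[[-1,[-1,-4,0],[0,0,0]],[-1,[-3,-9,0],[0,0,0]],[-1,[-5,-14,0],[0,0,0]],[-1,[-7,-19,0],[0,0,0]],[-1,[-9,-23,0],[0,0,0]],[-1,[-10,-27,0],[0,0,0]],[-1,[-11,-31,-1],[0,0,0]],[-1,[-12,-34.5,-2],[0,0,0]]]'
python3 -m creep '[[-1,[0,0,0],[0,0,0]],[-1,[0,0,0],[0,0,0]]]'
python3 -c "
from h import *
wrist('w7.png','dish_center')
c=shot('scene','s7.png');W=world(c)
for k in ('short_bottle_center','jar_center','tall_bottle_center','pad_a'):
  for d in imaging.silhouettes(k,'scene'):
    P=W[d['mask']];T=P[abs(P[:,2]-np.percentile(P[:,2],95))<.005];print(k,round(d['conf'],2),((T.min(0)+T.max(0))/2).round(4),np.ptp(T,0).round(3))
"
```

```text
clock: 20.1
eef_pos: [0.3641, -0.3148, 0.214]
eef_rot: [[0.932, 0.361, 0.0], [0.361, -0.932, -0.001], [0.0, 0.001, -1.0]]
ft_force: [0.6, 0.0, 0.6]
gripper_width: 0.0857
grasp_force: 0.0
clock: 20.3
eef_pos: [0.3645, -0.3127, 0.2138]
eef_rot: [[0.933, 0.361, -0.001], [0.361, -0.933, 0.001], [-0.0, -0.001, -1.0]]
ft_force: [0.6, 0.4, -0.0]
gripper_width: 0.0853
grasp_force: 0.0
tcp [ 0.3645 -0.3127  0.2138] F [ 0.6  0.4 -0. ] w 0.0853 t 20.3
dish_center 0.89 [262. 291.] ztop 0.021 circ 274.0 -290.3 dia 69.6 med [ 0.2757 -0.2899  0.0204]
dish_center 0.74 [303. 195.] ztop 0.017 circ 380.5 -293.4 dia 54.2 med [ 0.3814 -0.2932  0.0158]
dish_center 0.71 [189. 191.] ztop 0.011 circ 346.3 -195.4 dia 36.6 med [ 0.3471 -0.1956  0.0103]
short_bottle_center 0.79 [0.6407 0.1235 0.0596] [0.026 0.027 0.006]
jar_center 0.74 [ 0.6257 -0.0281  0.0665] [0.055 0.057 0.008]
tall_bottle_center 0.63 [ 0.6256 -0.0281  0.0665] [0.055 0.057 0.008]
tall_bottle_center 0.61 [ 0.6165 -0.1752  0.0914] [0.027 0.029 0.007]
pad_a 0.9 [ 0.6153 -0.1775  0.0056] [0.071 0.069 0.008]
pad_a 0.64 [ 0.6241 -0.0324  0.0044] [0.069 0.057 0.006]
```

View pics/w7.png

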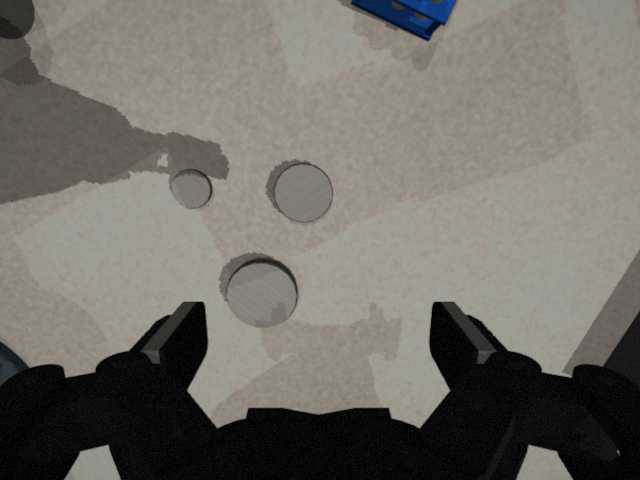

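The wrist view shows the middle-sized dish at (303,193), 54 mm across. The small one is at (191,189) and the large one at (262,292).

```bash
python3 -m creep '[[-1,[1.6,1.9,-2],[0,0,0]],[-1,[1.6,1.9,-6],[0,0,0]],[-1,[1.6,1.9,-10],[0,0,0]],[-1,[1.6,1.9,-14],[0,0,0]],[-1,[1.6,1.9,-18],[0,0,0]],[-1,[1.6,1.9,-20],[0,0,0]],[-1,[1.6,1.9,-21],[0,0,0]],[-1,[1.6,1.9,-21],[0,0,0]]]'
python3 -m creep '[[1,[0,0,-0.2],[0,0,0]],[1,[0,0,-0.2],[0,0,0]],[1,[0,0,-0.2],[0,0,0]],[1,[0,0,-0.2],[0,0,0]],[1,[0,0,-0.2],[0,0,0]],[1,[0,0,-0.2],[0,0,0]],[1,[0,0,-0.2],[0,0,0]],[1,[0,0,-0.2],[0,0,0]]]' 30
```

```text
clock: 21.45
eef_pos: [0.3807, -0.2929, 0.0038]
eef_rot: [[0.932, 0.363, -0.001], [0.363, -0.932, 0.001], [-0.001, -0.001, -1.0]]
ft_force: [-0.3, -0.3, 0.7]
gripper_width: 0.0853
grasp_force: 0.0
clock: 22.25
eef_pos: [0.3813, -0.2936, 0.0036]
eef_rot: [[0.932, 0.362, 0.001], [0.362, -0.932, -0.001], [0.001, 0.002, -1.0]]
ft_force: [-0.7, 1.0, 7.4]
gripper_width: 0.0517
grasp_force: 29.8
```

```bash
python3 -m creep '[[1,[0,0,2],[0,0,0]],[1,[0,0,5],[0,0,0]],[1,[0,0,9],[0,0,0]],[1,[0,0,13],[0,0,0]],[1,[3,3,17],[0,0,0]],[1,[6,6,17],[0,0,0]],[1,[9,9.5,17],[0,0,0]],[1,[12,13,17],[0,0,0]]]' 30
python3 -m creep '[[1,[2,3,0],[0,0,0]],[1,[4,6,0],[0,0,0]],[1,[6,8,0],[0,0,0]],[1,[7,9,0],[0,0,0]],[1,[7,9,0],[0,0,0]],[1,[7,9,0],[0,0,0]]]' 30
python3 -c "
from h import *
wrist('w8.png','jar_center','dish_center')
shot('scene','s8.png')"
```

```text
clock: 23.05
eef_pos: [0.502, -0.1618, 0.1737]
eef_rot: [[0.932, 0.362, 0.002], [0.362, -0.932, -0.001], [0.002, 0.002, -1.0]]
ft_force: [0.9, -1.0, -0.8]
gripper_width: 0.0514
grasp_force: 32.0
clock: 23.65
eef_pos: [0.5703, -0.0738, 0.1724]
eef_rot: [[0.932, 0.362, -0.0], [0.362, -0.932, -0.0], [-0.0, 0.0, -1.0]]
ft_force: [-0.2, -0.2, -0.6]
gripper_width: 0.0516
grasp_force: 32.0
tcp [ 0.5703 -0.0738  0.1724] F [-0.2 -0.2 -0.6] w 0.0516 t 23.6
jar_center 0.63 [281. 142.] ztop 0.067 circ 625.0 -28.7 dia 55.7 med [ 0.6258 -0.0285  0.0657]
dish_center 0.89 [318. 314.] ztop 0.185 circ 570.6 -75.3 dia 54.7 med [ 0.5729 -0.0744  0.1844]
```

View pics/w8.png

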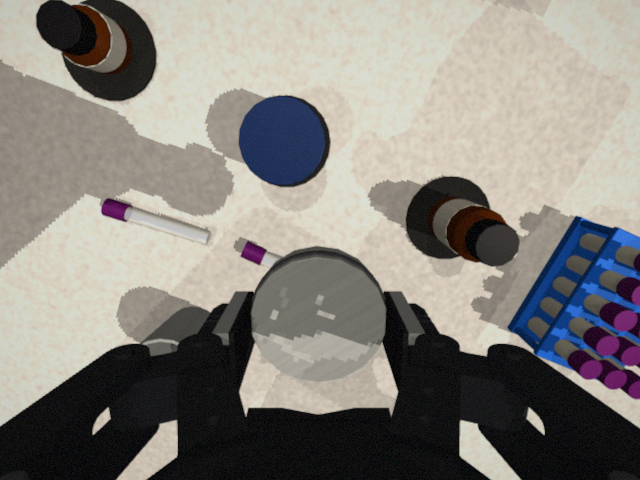

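View pics/s8.png

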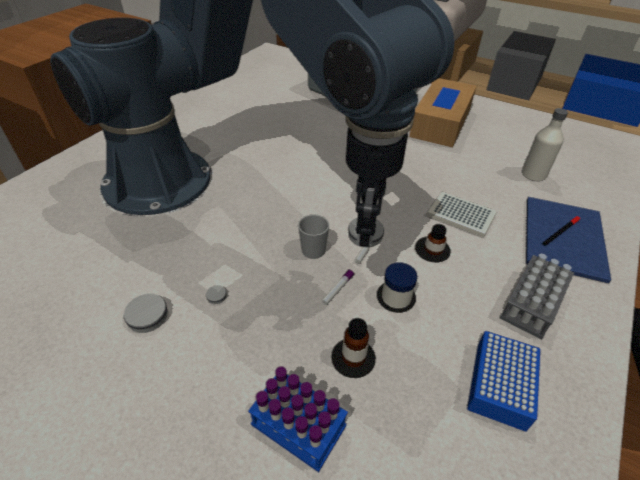

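The dish is held flat at (318,314), and the jar lid is at (284,141) with the other things untouched. Placing the dish.

```bash
python3 -m creep '[[1,[3,2.5,0],[0,0,0]],[1,[5.4,4.6,0],[0,0,0]],[1,[5.4,4.6,-3],[0,0,0]],[1,[5.4,4.6,-6],[0,0,0]],[1,[5.4,4.6,-8],[0,0,0]],[1,[5.4,4.6,-9.5],[0,0,0]],[1,[5.4,4.6,-10],[0,0,0]],[1,[5.4,4.6,-10],[0,0,0]]]' 30
python3 -m creep '[[1,[0,0,-0.1],[0,0,0]],[1,[0,0,-0.1],[0,0,0]],[1,[0,0,-0.2],[0,0,0]],[1,[0,0,-0.2],[0,0,0]]]' 30
```

```text
clock: 24.65
eef_pos: [0.6248, -0.0275, 0.0723]
eef_rot: [[0.932, 0.362, -0.0], [0.362, -0.932, 0.0], [-0.0, -0.0, -1.0]]
ft_force: [-0.7, -0.0, -0.2]
gripper_width: 0.0513
grasp_force: 32.0
clock: 25.05
eef_pos: [0.6249, -0.0272, 0.0706]
eef_rot: [[0.932, 0.362, 0.001], [0.362, -0.932, -0.0], [0.0, 0.0, -1.0]]
ft_force: [0.2, -0.4, -0.6]
gripper_width: 0.0513
grasp_force: 32.0
```

```bash
python3 -m creep '[[1,[0,-0.05,-0.05],[0,0,0]],[1,[0,-0.05,-0.1],[0,0,0]],[1,[0,-0.05,-0.1],[0,0,0]]]' 30
```

```text
clock: 25.35
eef_pos: [0.625, -0.0278, 0.0697]
eef_rot: [[0.932, 0.362, 0.0], [0.362, -0.932, -0.0], [0.0, 0.0, -1.0]]
ft_force: [-2.0, -0.8, 3.2]
gripper_width: 0.052
grasp_force: 32.4
```

Contact. Releasing and backing off.

```bash
python3 -m creep '[[0.1,[0,0,0],[0,0,0]],[-0.1,[0,0,0],[0,0,0]],[-0.4,[0,0,0],[0,0,0]],[-1,[0,0,0],[0,0,0]],[-1,[0,0,0],[0,0,0]],[-1,[0,0,0],[0,0,0]],[-1,[0,0,0],[0,0,0]],[-1,[0,0,0],[0,0,0]]]' 20
python3 -m creep '[[-1,[0,0,1],[0,0,0]],[-1,[0,0,3],[0,0,0]],[-1,[0,0,6],[0,0,0]],[-1,[0,0,10],[0,0,0]],[-1,[-3,0,13],[0,0,0]],[-1,[-7,0,15],[0,0,0]],[-1,[-11,0,17],[0,0,0]],[-1,[-11,0,17],[0,0,0]]]'
python3 -m creep '[[-1,[0,0,0],[0,0,0]],[-1,[0,0,0],[0,0,0]],[-1,[0,0,0],[0,0,0]],[-1,[0,0,0],[0,0,0]],[-1,[0,0,0],[0,0,0]]]'
python3 -c "
from h import *
wrist('w9.png','jar_center','dish_center','tall_bottle_center','pad_a')
c=shot('scene','s9.png');W=world(c)
for k in ('short_bottle_center','tall_bottle_center','dish_center','jar_center','beaker_center'):
  for d in imaging.silhouettes(k,'scene'):
    P=W[d['mask']];T=P[abs(P[:,2]-np.percentile(P[:,2],95))<.005];print(k,round(d['conf'],2),((T.min(0)+T.max(0))/2).round(4),np.ptp(T,0).round(3))
"
```

```text
clock: 26.15
eef_pos: [0.6248, -0.0277, 0.0692]
eef_rot: [[0.932, 0.362, -0.0], [0.362, -0.932, 0.0], [-0.0, -0.0, -1.0]]
ft_force: [0.4, -1.0, 0.9]
gripper_width: 0.0855
grasp_force: 0.0
clock: 26.95
eef_pos: [0.5124, -0.0277, 0.2427]
eef_rot: [[0.932, 0.362, 0.003], [0.362, -0.932, -0.001], [0.003, 0.002, -1.0]]
ft_force: [1.2, -0.8, -0.1]
gripper_width: 0.0857
grasp_force: 0.0
clock: 27.45
eef_pos: [0.515, -0.0277, 0.2388]
eef_rot: [[0.932, 0.362, -0.001], [0.362, -0.932, 0.0], [-0.001, -0.0, -1.0]]
ft_force: [0.4, -0.2, 0.2]
gripper_width: 0.0854
grasp_force: 0.0
tcp [ 0.515  -0.0277  0.2388] F [ 0.4 -0.2  0.2] w 0.0854 t 27.4
jar_center 0.82 [338. 118.] ztop 0.078 circ 604.2 -18.9 dia 27.3 med [ 0.6041 -0.0131  0.0782]
jar_center 0.62 [223.  42.] ztop 0.005 circ 637.6 122.3 dia 72.9 med [0.6239 0.1081 0.0036]
jar_center 0.23 [206.  18.] ztop 0.06 circ 639.0 121.2 dia 26.9 med [0.6349 0.1185 0.0595]
dish_center 0.79 [370.  94.] ztop 0.083 circ 625.0 -29.7 dia 54.3 med [ 0.6251 -0.029   0.0818]
dish_center 0.76 [397. 395.] ztop 0.012 circ 346.7 -194.9 dia 36.8 med [ 0.3479 -0.1937
[... 205 characters left out ...]
ad_a 0.64 [476. 164.] ztop 0.005 circ 614.2 -176.8 dia 72.8 med [ 0.609  -0.1631  0.004 ]
pad_a 0.6 [225.  43.] ztop 0.005 circ 638.5 122.4 dia 73.3 med [0.6242 0.1079 0.0036]
short_bottle_center 0.57 [0.6405 0.123  0.0595] [0.027 0.028 0.007]
short_bottle_center 0.42 [ 0.4359 -0.0034  0.0693] [0.059 0.06  0.008]
tall_bottle_center 0.89 [ 0.6171 -0.176   0.0914] [0.026 0.026 0.007]
dish_center 0.97 [ 0.2748 -0.2892  0.0205] [0.07  0.069 0.007]
dish_center 0.55 [ 0.6259 -0.0285  0.0819] [0.053 0.054 0.006]
dish_center 0.55 [ 0.3477 -0.1942  0.0104] [0.037 0.035 0.006]
jar_center 0.59 [ 0.6285 -0.044   0.0638] [0.047 0.024 0.007]
beaker_center 0.56 [ 0.4359 -0.0034  0.0693] [0.059 0.06  0.008]
```

View pics/s9.png

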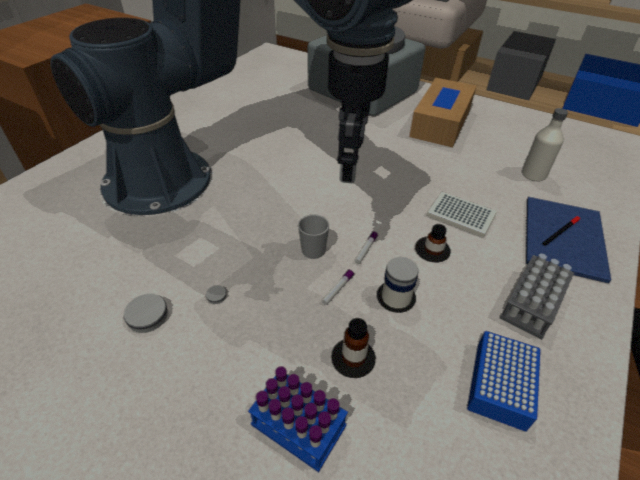

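View pics/w9.png

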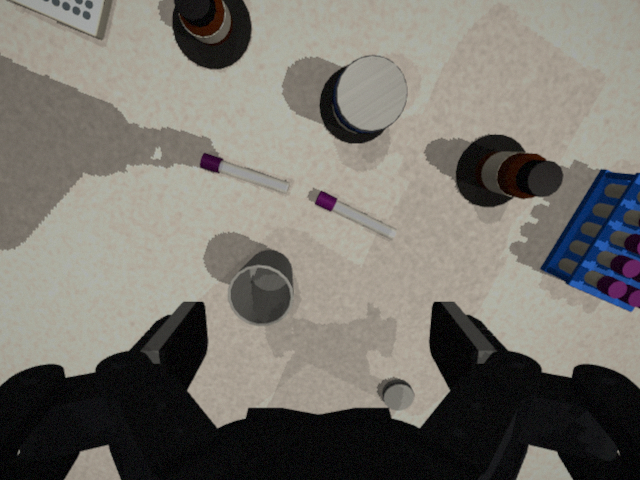

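The scene view shows the dish flat on the jar at (400,272), with both bottles upright on their pads and the beaker still at (313,237). The wrist view agrees, with the dish top at (370,94). All three pad items are within about 3 mm of their pad centres, the dish is about 1 mm off the jar's axis, and the gripper is clear. Handing in.

```bash
python3 -c "
from cell import job_done
print(job_done())"
```

```text
the job is handed in; nothing more can be done
None
```

The job is done and handed in at about 27 s: both bottles and the jar stand within roughly 3 mm of their pad centres, the dish lies flat on the jar's lid about 1 mm off centre, and the beaker was not moved.

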